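# Hang the dipping cup on the drip ring

### The job

Hang the steel dipping cup up to drain: pick it up by the block on top, bring its hook over the straight front bar of the ring on the retort stand, and push it down until the sprung gate flicks shut under the bar and the top of the hook is pressed home on it, firmly but gently (at least 5 N, never more than 20 N). Then let go and leave it hanging still and upright from the top of its hook above the drip tray, without shifting or knocking over the glassware standing around.

Things in the scene. Friction and masses are not known exactly. Their poses are not given: they have to be found in the camera images.
- dip_grip (a point): Centre of the wooden grip block on top of the loose dipping cup: 24 mm (x) by 12 mm (y, the way to pinch it) by 36 mm high, free on all sides, 182 mm above the cup's underside. Axes: z up along the stem, x towards the nose of the hook. The whole thing weighs 0.17 to 0.33 kg and stands upright on the bench at the start.
- dip_hook (a point): Seat of the hook, where the bar's centre ends up: 4 mm under its inside top, 144 mm above the cup's underside, 38 mm below dip_grip; same axes. The hook is an 8 mm thick (y) steel plate like an upside-down J: spine at x = -18 to -12 mm, nose at x = 12 to 18, its lip flared to x = 22, ending 43 mm below this point. The mouth between them faces down; the gate closes it 32 mm below this point.
- dip_base (a point): Centre of the underside of the dipping cup (z up).
- dipper: The loose dipping cup in one piece, 200 mm tall: cup (54 mm wide, 42 mm high, rim at z = 42), stem at the -x side, hook, grip block. Origin at the centre of its underside, z up, x towards the nose. Between the cup's rim and the nose tip (z = 101) is a gap open to +x: there the bar comes in under the mouth before the push down.
- crown: Top bend of the dipping cup's hook, rigid with it, on which it hangs; origin and axes as dipper.
- gate (a joint): Sprung gate of the hook, a flat steel bar 23 mm long hinged on the spine: 0 = shut, up to 1.35 rad as it is pushed up and inwards. The bar swings it with about 3 to 7 N if it lies between x = -3 and 7 mm of dip_hook, and is past it some 24 mm above the gate's rest; the gate then springs shut by itself. About 8 mm further the hook's top meets the bar.
- stand: Fixed retort stand with drip tray (x -70 to 60 mm, 160 wide, 21 high). Origin on the bench below the middle of the ring's straight front bar; y along the bar, x towards the post (at x = 105, 260 tall). Level D ring of 8 mm rod: front bar 50 mm long, far side at x = 45. The bar's centre is clamped 190 to 225 mm above the bench, height not reported: feel or see it. Its arm flexes 1 mm per 5 N.
- beaker: Glass beaker, 68 mm wide, 85 mm tall, loose; origin under its centre. Leave alone.
- amber_jar: Amber jar, 68 mm wide, 100 mm tall, loose; origin under its centre. Leave alone.
- flask: Conical flask, 74 mm wide, 102 mm tall, loose; origin under its centre. Leave alone.
- dropper_a: Small dropper bottle, 36 mm wide, 94 mm tall, loose; origin under its centre. Leave alone.
- dropper_b: Small dropper bottle, like dropper_a. Leave alone.
There are look-alikes about, which are no part of the job. Of the things shaped like the dipper, the bare steel one is meant.

How it is judged (in metres and radians):
On the way, in this order (a step that is already met when the one before it is completed fails the run):
1. the dipping cup is picked up off the bench (height (world z) of dip_base above 0.06 m), for 0.1 s.
2. the bar of the ring pushes the gate open (x of dip_hook in the frame of stand between -0.012 and 0.012 m and y of dip_hook in the frame of stand between -0.025 and 0.025 m and value of joint gate above 0.6 rad and contact force between dipper and stand above 0.3 N), for 0.02 s.
3. the gate has flicked shut with the bar inside and the top of the hook is pressed home on the bar with at least 5 N (x of dip_hook in the frame of stand between -0.012 and 0.012 m and y of dip_hook in the frame of stand between -0.025 and 0.025 m and value of joint gate below 0.12 rad and contact force between crown and stand above 5 N), for 0.1 s.
At the end, for the whole second after the job is handed in: The dipping cup hangs from the ring's front bar by the inside top of its hook (hook within 12 mm across and 25 mm along the bar of its middle, square to the bar within 0.4 rad), gate shut (below 0.12 rad), cup more than 30 mm above the bench, leaning less than 0.3 rad and at rest (x of dip_hook in the frame of stand between -0.012 and 0.012 m and y of dip_hook in the frame of stand between -0.025 and 0.025 m and value of joint gate below 0.12 rad and contact force between crown and stand above 0.8 N and height (world z) of dip_base above 0.03 m and angle between dip_base's own z axis and vertical below 0.3 rad and angle between the y axis of dipper and the y axis of stand, either way round below 0.4 rad and linear speed of dipper below 0.05 m/s and angular speed of dipper below 0.5 rad/s); the robot touches nothing.
It fails at once if the dipping cup is pushed against the stand with more than 20 N (contact force between dipper and stand above 20 N).
It fails at once if other glassware is shifted by more than 30 mm or tipped over (distance of any of beaker, amber_jar, flask, dropper_a, dropper_b from where it was at the start of the episode above 0.03 m or angle between any of beaker, amber_jar, flask, dropper_a, dropper_b's own z axis and vertical above 0.5 rad).
It also fails if it takes over 58 s, if anything falls off the work surface, if the arm or the gripper's body presses on something with over 40 N, if the wrist force passes 120 N, or if a joint passes its speed limit or range.

### The arm

A 6-joint arm with a two-finger parallel gripper is mounted at the origin on the work surface. World frame = base frame: x ahead of the robot, y to its left, z up, the work surface at z = 0. Lengths are in mm, angles in rad, forces in N, time in s.
With the tool pointing down it reaches from about 350 to 775 mm from the base axis. Payload 7.3 kg.
Tool frame: the origin (TCP) lies between the finger pads; the fingertips stand bot.tip_extent ahead of it and the grasp point (between the pads) lies 6 mm ahead of it (bot.tip_extent is the distance from the TCP to the fingertips, in mm); x points along the fingers, y is the direction in which the jaws open and shut, and the axes are right-handed (so a half turn about x gives the same grasp; the last joint's range is limited). The gripper opens to 92 mm and grips with 3 to 60 N. Pads are 19 mm wide; open, the fingers measure 130 mm over their backs; the gripper's body (75 mm by 190 mm) begins 47 mm behind the grasp point.
Start: joints at [1.182, 0.342, 1.524, -0, 1.275, -0.146], TCP at [126.204, 509.622, 251.741] pointing down, gripper open.
Joint ranges: [-2.53, 2.53], [-0.77, 2.02], [0.04, 2.7], [-1, 4.14], [0.28, 2.66], [-3.11, 3.11]. Speed limits (rad/s): [2.57, 2.57, 3.14, 3.14, 3.14, 3.14].

### API

Orientations are given as [roll, pitch, yaw] about the fixed x, y, z axes, in that order (R = Rz(yaw) Ry(pitch) Rx(roll)).
In Python, from plant import bot, capture, workorder gives the robot as it stands. The module is installed in compiled form; this text tells all that it offers.
- The arm moves only by the shell command python3 -m crank 'ROWS'. ROWS is JSON, a list of rows, each an object with "linear": the shift along the tool's x, y, z in cm, a list of three; "delta_rot": the turn, a rotation vector about the tool's x, y, z in degrees, a list of three; "fingers": the opening, from 0 (shut) to 1 (fully open). In form: [{"linear": [x, y, z], "delta_rot": [wx, wy, wz], "fingers": fingers}, ...]. A call has exactly 5 rows; each row shifts and turns the commanded pose from where the row before left it, along the tool's axes as they then stand; what a row does not reach is not made up. A row lasts 1/10 s, in which the tool goes at most 50 mm and 8.59 degrees, less where a joint would pass 70% of its speed; a pose out of reach is approached as far as the arm can. A call with a gripper value outside its range is refused whole. The fingers move at their own pace and stop on an object; the grip force is fixed at half the most. Time passes only in rows, so rows that do not move let the fingers close, or fill a call up. It gives the time, the measured TCP pose, the force and the opening at its end, in the units of the state.
- bot.get_obs(): the state, without advancing time (a new reading comes with each control period).
- capture(name): name is "scene" or "top" or "wrist"; returns a dict with "image" (480x640x3 uint8, blue, green, red), "mtx" (3x3 intrinsics, pixels), "dist_coeffs" ([k1, k2, p1, p2, k3] as OpenCV has them; the pictures are not rectified), "pose" (4x4, takes a point from camera to world coordinates). Camera axes: x right, y down, z forward; pixel columns grow to the right and rows downward; lengths in mm; the calibration is good to about 2 mm. A picture is of the moment at which its call begins. There is no depth.
- workorder.close_job(): hands the job in, once; it reports no verdict.
The state is a dict: "time": time; "joint_positions": joint angles; "dq": joint speeds; "tau": joint torques, N m; "tool_pos": TCP position; "tcp_rot": TCP orientation; "contact_force": force on the tool from outside, world axes, zero at the start; "moment": the same for the moment, N m; "grip_width": finger opening in mm.
Only numpy, scipy, OpenCV 4.12 (cv2) and the standard library are available. Lean on these libraries where they do the work, as an engineer would, in place of code of your own. Each camera call takes 0.05 s, during which the arm holds its last target. There are 200 camera calls.

## Working session

There is one attempt and no reset: what is moved stays moved. The work goes in short steps, Python scripts to look and compute and a shell command to move; the robot and the scene stay as the last step left them, time stands still between calls to the robot, and variables do not carry over. Pictures are saved under pics/ and viewed, on a budget of 10 in all, crops included, one or two more only if the job needs it, and the job is handed in when it is done.

```bash
mkdir -p pics
cat > h.py <<'E'
import numpy as np, cv2, pickle
from plant import bot, capture, workorder
from scipy.spatial.transform import Rotation as R
def snap(n,f):
    c=capture(n); cv2.imwrite('pics/'+f+'.png',c['image']); pickle.dump(c,open('pics/'+f+'.pkl','wb')); return c
def load(f): return pickle.load(open('pics/'+f+'.pkl','rb'))
def ray(c,u,v):
    p=cv2.undistortPoints(np.array([[[u,v]]],float),c['mtx'],c['dist_coeffs'])[0,0]
    T=c['pose']; return T[:3,3],T[:3,:3]@np.array([p[0],p[1],1.])
def atz(c,u,v,z):
    o,d=ray(c,u,v); return o+d*(z-o[2])/d[2]
def tri(obs):
    A=np.zeros((3,3));b=np.zeros(3);L=[]
    for c,u,v in obs:
        o,d=ray(c,u,v); d=d/np.linalg.norm(d); P=np.eye(3)-np.outer(d,d);A+=P;b+=P@o;L.append((o,P))
    x=np.linalg.solve(A,b); return x,[np.linalg.norm(P@(x-o)) for o,P in L]
def proj(c,X):
    T=np.linalg.inv(c['pose']); r=cv2.Rodrigues(T[:3,:3])[0]
    return cv2.projectPoints(np.atleast_2d(np.array(X,float)),r,T[:3,3],c['mtx'],c['dist_coeffs'])[0][:,0]
E
python3 - <<'E'
from h import *
o=bot.get_obs();print(o,bot.tip_extent)
for n in('scene','top'):
    c=snap(n,n+'0');print(n,c['pose'].round(2).tolist(),c['mtx'].round(1).tolist())
E
```

```text
{'time': 0.0, 'joint_positions': array([ 1.18202239e+00,  3.42691349e-01,  1.52500075e+00, -2.88146754e-05,
        1.27540017e+00, -1.45964213e-01]), 'dq': array([ 3.47376465e-04,  2.31302371e-06, -1.97938054e-05,  1.95117528e-03,
       -2.30276286e-05,  7.65868898e-05]), 'tau': array([ 1.63077697e-03, -4.31246138e+01, -2.44218957e+01,  7.19641708e-02,
        5.60781977e-02, -1.52619355e-04]), 'tool_pos': array([126.05460176, 509.26667018, 251.06689782]), 'tcp_rot': array([-1.69838851,  1.56929646, -1.94118982]), 'contact_force': array([ 0.50761551,  0.28827708, -0.16347433]), 'moment': array([ 0.02546406, -0.01166934, -0.01143038]), 'grip_width': 91.88908896529868} 25.0
scene [[-0.76, 0.51, -0.41, 957.04], [0.66, 0.59, -0.47, 580.04], [-0.0, -0.63, -0.78, 1038.87], [0.0, 0.0, 0.0, 1.0]] [[591.1, 0.0, 329.9], [0.0, 591.1, 237.5], [0.0, 0.0, 1.0]]
top [[-0.01, -1.0, 0.06, 419.74], [-1.0, 0.01, -0.04, 39.91], [0.04, -0.06, -1.0, 1030.31], [0.0, 0.0, 0.0, 1.0]] [[482.8, 0.0, 316.3], [0.0, 482.8, 243.6], [0.0, 0.0, 1.0]]
```

View pics/scene0.png

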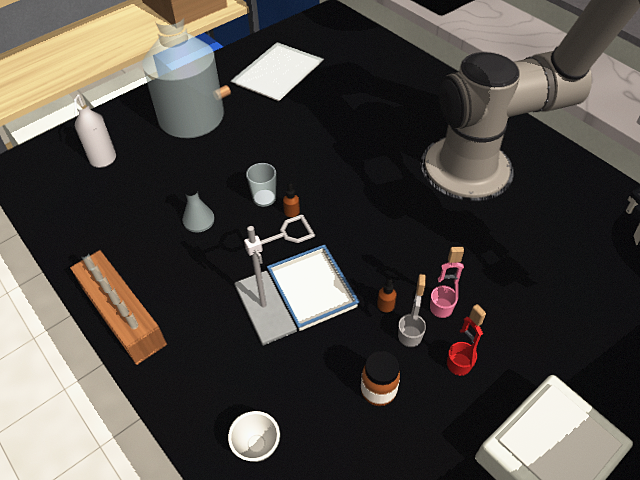

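View pics/top0.png

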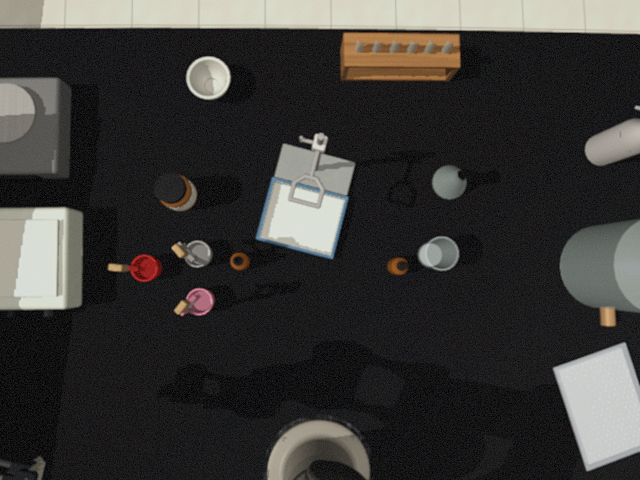

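The scene shows the steel dipper at about (412,330), with its grip at (421,284). In the top view its cup is at (198,253) and its grip at (179,250). The stand's ring is near (308,190) in the top view. I'll enlarge these areas.

Run:
```python
from h import *
s=load('scene0')['image'];t=load('top0')['image']
def cr(i,u,v,w,h):
    return cv2.resize(i[v:v+h,u:u+w],(400,300),interpolation=cv2.INTER_CUBIC)
m=np.vstack([np.hstack([cr(s,370,260,100,75),cr(s,230,205,100,75)]),np.hstack([cr(t,150,215,100,75),cr(t,260,130,100,75)])])
cv2.imwrite('pics/mos.png',m)
```

```text
(no output)
```

View pics/mos.png

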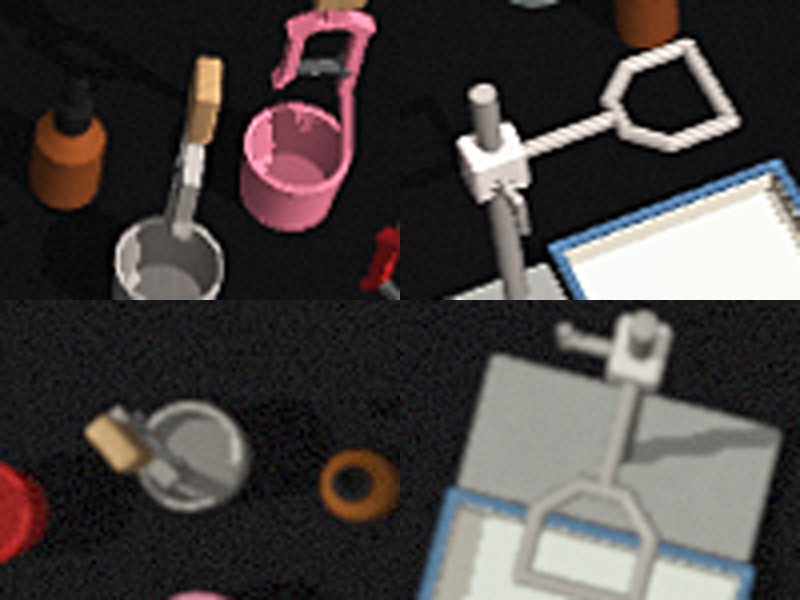

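Run:
```python
from h import *
from scipy.optimize import least_squares
s=load('scene0');t=load('top0')
a,ea=tri([(s,302,216.3),(t,320,204.3)]);b,eb=tri([(s,313.75,235.5),(t,290.5,200)])
a2,ea2=tri([(s,302,216.3),(t,290.5,200)]);b2,eb2=tri([(s,313.75,235.5),(t,320,204.3)])
print('bar',a,ea,b,eb,np.linalg.norm(a-b));print('alt',a2,ea2,b2,eb2)
g,eg=tri([(s,421,285),(t,179.75,250.75)]);print('grip',g,eg)
print('cup rim',atz(s,413,324.5,42),atz(t,199,253.75,42))
# dipper fit: base xy,yaw
obs=[(s,421,285,(0,0,182)),(t,179.75,250.75,(0,0,182)),(s,413,324.5,(0,0,42)),(t,199,253.75,(0,0,42)),(t,194,250+85/4*0+0,None)]
for lab,u,v in [('topblock corner/ends',172.5,246.5),('',186.5,254.5)]: print(atz(t,u,v,200))
print('stem foot in cup?',atz(t,150+175/4,215+180/4,45),'hook far end',atz(t,150+116/4,215+110/4,148))
print('post top',tri([(s,230+82/4,205+95/4),(t,260+243/4,130+18/4)]))
o=bot.get_obs();print(R.from_euler('xyz',o['tcp_rot']).as_matrix().round(3))
for n,p in dict(beaker=(s,262,197),amber=(s,380,390)).items(): print(n,atz(*p,0))
for n,(u,v) in dict(amber=(183,200),dropb=(243,262),beaker=(437,256),dropa=(396,268),pink=(203,300),red=(147,267)).items(): print(n,atz(t,u,v,10))
```

```text
bar [530.85940109   2.26264226 211.43312214] [np.float64(2.6665638824994593), np.float64(2.6665638824994207)] [540.62712811  51.04020808 207.82460999] [np.float64(0.47928909861950003), np.float64(0.479289098619698)] 49.876655645109075
alt [542.91391654  42.18681631 253.2187779 ] [np.float64(11.659579341930453), np.float64(11.659579341930195)] [528.10316402  10.08733689 163.70546379] [np.float64(16.332674407305262), np.float64(16.33267440730524)]
grip [457.19320034 244.28437784 182.42282634] [np.float64(0.5505029136350756), np.float64(0.550502913635031)]
cup rim [454.65598133 242.79409465  42.        ] [456.48373798 239.66693924  42.        ]
[463.41734534 252.78392158 200.        ]
[449.52687001 228.95679431 200.        ]
stem foot in cup? [443.80585017 249.60992251  45.        ] hook far end [473.32137889 254.4232732  148.        ]
post top (array([639.33607681,   0.91491217, 259.90514349]), [np.float64(1.0625116695808816), np.float64(1.0625116695806398)])
[[-0.     0.24   0.971]
 [-0.001  0.971 -0.24 ]
 [-1.    -0.001 -0.   ]]
beaker [ 453.42584151 -252.95619055    0.        ]
amber [582.19371694 287.16167935   0.        ]
amber [571.52336247 280.07717953  10.        ]
dropb [439.44667158 154.13235914  10.        ]
beaker [ 447.96598678 -258.73704508   10.        ]
dropa [ 423.32964966 -169.6884234    10.        ]
pink [360.90297014 237.66847111  10.        ]
red [430.95960656 354.31353843  10.        ]
```

```bash
python3 -m crank '[{"linear":[-4,0,0],"delta_rot":[0,0,0],"fingers":1},{"linear":[-4,-1.78,2],"delta_rot":[0,0,0],"fingers":1},{"linear":[0,-2,4.2],"delta_rot":[0,0,0],"fingers":1},{"linear":[0,-2,4.2],"delta_rot":[0,0,0],"fingers":1},{"linear":[0,-2,4.2],"delta_rot":[0,0,0],"fingers":1}]'
python3 -m crank '[{"linear":[0,-2,4.2],"delta_rot":[0,0,0],"fingers":0.6},{"linear":[0,-2,4.2],"delta_rot":[0,0,0],"fingers":0.6},{"linear":[0,-2,4.2],"delta_rot":[0,0,0],"fingers":0.6},{"linear":[0,-2,4.2],"delta_rot":[0,0,0],"fingers":0.6},{"linear":[0,-2,4.2],"delta_rot":[0,0,0],"fingers":0.6}]'
python3 - <<'E'
from h import *
o=bot.get_obs();print(o['tool_pos'],o['tcp_rot'],o['joint_positions'],o['grip_width'])
c=snap('wrist','w1');print(proj(c,[[457,244,182],[457,244,200],[457,244,0]]));print(c['pose'].round(2))
E
```

```text
time: 0.6
tool_pos: [250.0, 397.8, 331.8]
tcp_rot: [0.998, 1.571, 0.756]
contact_force: [0.9, 0.1, -0.4]
grip_width: 91.9
time: 1.1
tool_pos: [430.1, 249.9, 331.5]
tcp_rot: [-3.019, 1.57, 3.022]
contact_force: [-0.2, 1.1, 0.1]
grip_width: 57.5
[430.10253856 249.88949223 331.5211628 ] [-3.01867459  1.57033045  3.0215635 ] [ 3.71999417e-01  2.39251408e-01  1.44742835e+00  2.21563362e-04
  1.45532351e+00 -9.55875263e-01] 57.52418753945909
[[317.32644376 261.32972405]
 [317.40240875 269.08968449]
 [316.87094533 214.77631375]]
[[ 2.4000e-01  9.4000e-01  2.5000e-01  3.6159e+02]
 [ 9.7000e-01 -2.3000e-01 -6.0000e-02  2.6658e+02]
 [-0.0000e+00  2.6000e-01 -9.7000e-01  4.6551e+02]
 [ 0.0000e+00  0.0000e+00  0.0000e+00  1.0000e+00]]
```

View pics/w1.png

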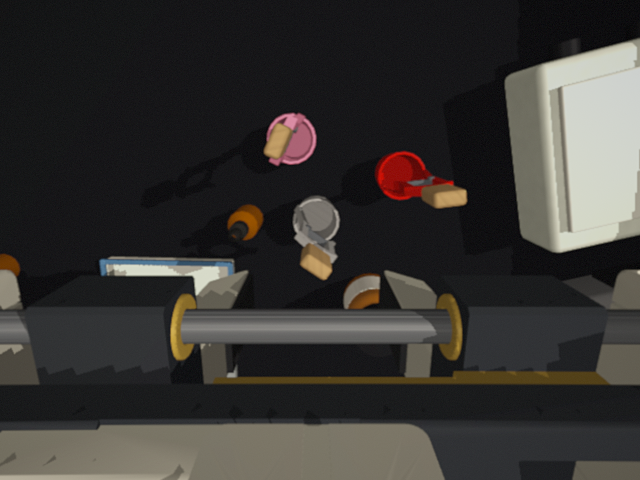

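The wrist view puts the grip block at (316,262), where I predicted it. Its long axis runs down to the right, with the hook below it. I'll zoom in for the yaw.

Run:
```python
from h import *
i=load('w1')['image'][190:280,260:380]
cv2.imwrite('pics/w1c.png',cv2.resize(i,(720,540),interpolation=cv2.INTER_CUBIC))
```

```text
(no output)
```

View pics/w1c.png

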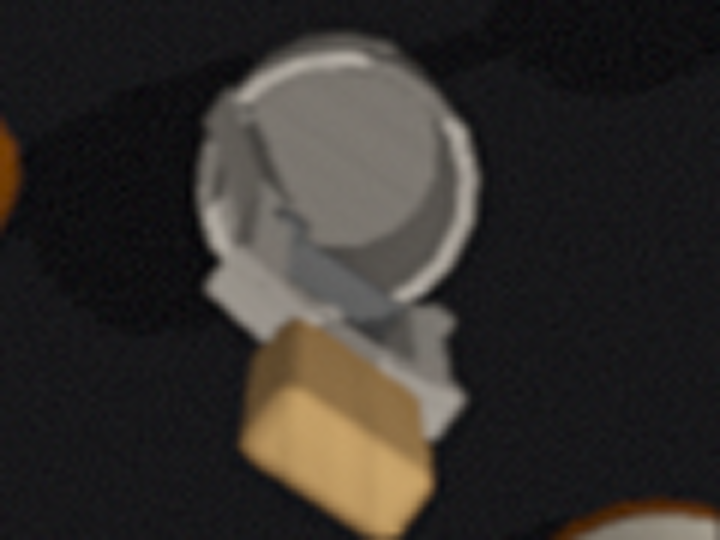

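The crop shows the stem on the left at (225,130) and the nose on the right at (450,350). The corners of the block's top face are (290,388), (435,470), (385,538) and (240,445).

Run:
```python
from h import *
c=load('w1')
P=np.array([atz(c,260+u/6,190+v/6,200) for u,v in [(290,388),(435,470),(385,538),(240,445)]])
print(P.round(1),P.mean(0))
for a,b in((0,1),(3,2),(3,0),(2,1)):
    d=P[b]-P[a];print(np.linalg.norm(d),np.degrees(np.arctan2(d[1],d[0])))
A,B=(atz(c,260+u/6,190+v/6,148) for u,v in [(208,285),(465,400)])
print(A,B,np.linalg.norm(B-A),np.degrees(np.arctan2(*(B-A)[1::-1])))
print('rim',atz(c,260+338/6,190+178/6,42))
o=bot.get_obs();M=R.from_euler('xyz',o['tcp_rot']).as_matrix();print(M.round(3))
```

```text
[[444.2 240.1 200. ]
 [459.2 255.3 200. ]
 [466.6 247.  200. ]
 [450.  232.2 200. ]] [454.9828306 243.6346769 200.       ]
21.299002951538096 45.31807747046643
22.252078911927327 41.7535533031978
9.870692982944146 126.05339552466833
11.146107520829123 131.82499956135078
[441.92200689 227.10285647 148.        ] [468.49992383 259.98855215 148.        ] 42.28303027670739 51.05517515715234
rim [453.9056661  244.02883656  42.        ]
[[ 0.002  0.245  0.97 ]
 [-0.003  0.97  -0.245]
 [-1.    -0.003  0.003]]
```

```bash
python3 -m crank '[{"linear":[0,0,0],"delta_rot":[-8,0,0],"fingers":0.6},{"linear":[0,0,0],"delta_rot":[-8,0,0],"fingers":0.6},{"linear":[0,0,0],"delta_rot":[-8,0,0],"fingers":0.6},{"linear":[0,0,0],"delta_rot":[-8,0,0],"fingers":0.6},{"linear":[0,0,0],"delta_rot":[-8,0,0],"fingers":0.6}]'
python3 -m crank '[{"linear":[0,0,0],"delta_rot":[-8,0,0],"fingers":0.6},{"linear":[0,0,0],"delta_rot":[-8,0,0],"fingers":0.6},{"linear":[0,0,0],"delta_rot":[-2,0,0],"fingers":0.6},{"linear":[0,0,0],"delta_rot":[0,0,0],"fingers":0.6},{"linear":[0,0,0],"delta_rot":[0,0,0],"fingers":0.6}]'
cat >> h.py <<'E'
def rel(x,y,z):
    o=bot.get_obs();M=R.from_euler('xyz',o['tcp_rot']).as_matrix()
    print('t',o['time'],'pos',o['tool_pos'].round(1),'tool y dir',np.degrees(np.arctan2(M[1,1],M[0,1])).round(1),'tilt',M[:,0].round(3),'w',o['grip_width'].round(1),'F',o['contact_force'].round(2),'M',o['moment'].round(2))
    print('cm in tool',(M.T@(np.array([x,y,z])-o['tool_pos'])/10).round(2))
E
python3 -c "
from h import *
rel(456,244,190);print(bot.get_obs()['joint_positions'])"
```

```text
time: 1.65
tool_pos: [428.7, 251.5, 331.3]
tcp_rot: [2.964, 1.57, -2.858]
contact_force: [0.1, 0.1, 0.7]
grip_width: 55.1
time: 2.15
tool_pos: [428.8, 251.5, 331.5]
tcp_rot: [2.57, 1.57, -2.945]
contact_force: [-0.4, 0.6, -0.6]
grip_width: 55.0Traceback (most recent call last):
  File "<string>", line 3, in <module>
    rel(456,244,190);print(bot.get_obs()['joint_positions'])
    ~~~^^^^^^^^^^^^^
  File "h.py", line 22, in rel
    print('t',o['time'],'pos',o['tool_pos'].round(1),'tool y dir',np.degrees(np.arctan2(M[1,1],M[0,1])).round(1),'tilt',M[:,0].round(3),'w',o['grip_width'].round(1),'F',o['contact_force'].round(2),'M',o['moment'].round(2))
                                                                                                                                            ^^^^^^^^^^^^^^^^^^^^^
AttributeError: 'float' object has no attribute 'round'
```

```bash
sed -i "s/o\['grip_width'\].round(1)/round(o['grip_width'],1)/" h.py; python3 -c "
from h import *
rel(456,244,190);print(bot.get_obs()['joint_positions'])"
```

```text
t 2.15 pos [428.8 251.5 331.5] tool y dir 134.0 tilt [-0.001 -0.    -1.   ] w 55.0 F [-0.36  0.56 -0.58] M [ 0.05  0.04 -0.04]
cm in tool [14.15 -2.43  1.44]
[ 3.76130613e-01  2.38763841e-01  1.44818205e+00  9.62788422e-05
  1.45517407e+00 -1.96301264e+00]
```

```bash
python3 -m crank '[{"linear":[2,-1.2,0.7],"delta_rot":[0,0,0],"fingers":0.6},{"linear":[3,-1.2,0.7],"delta_rot":[0,0,0],"fingers":0.6},{"linear":[3,0,0],"delta_rot":[0,0,0],"fingers":0.6},{"linear":[2,0,0],"delta_rot":[0,0,0],"fingers":0.6},{"linear":[0,0,0],"delta_rot":[0,0,0],"fingers":0.6}]'
python3 - <<'E'
from h import *
rel(456,244,190)
c=snap('wrist','w2');s=snap('scene','s2')
a=c['image'][120:420,120:520];b=cv2.resize(s['image'][200:350,340:540],(400,300),interpolation=cv2.INTER_CUBIC)
cv2.imwrite('pics/m2.png',np.hstack([a,b]))
E
```

```text
time: 2.65
tool_pos: [454.3, 243.4, 228.9]
tcp_rot: [2.702, 1.565, -2.813]
contact_force: [-0.7, 0.2, 0.8]
grip_width: 55.2
t 2.65 pos [454.3 243.4 228.9] tool y dir 134.0 tilt [-0.006 -0.002 -1.   ] w 55.2 F [-0.7   0.2   0.76] M [ 0.06  0.05 -0.03]
cm in tool [ 3.89 -0.08  0.19]
```

View pics/m2.png

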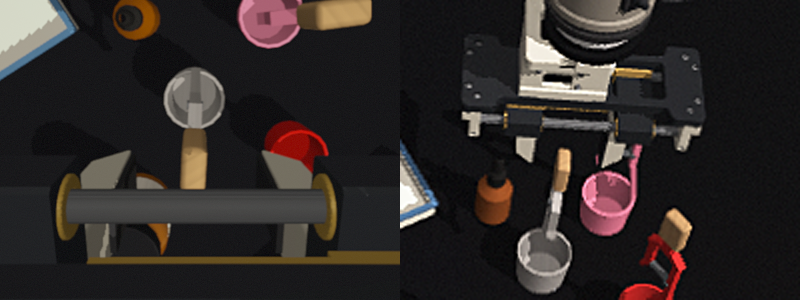

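The wrist view shows the block at x≈195, centred between the fingers (108 to 290) and lined up with them. Next I descend and grip.

```bash
python3 -m crank '[{"linear":[2,0,0.2],"delta_rot":[0,0,0],"fingers":0.6},{"linear":[1.9,0,0],"delta_rot":[0,0,0],"fingers":0.6},{"linear":[0,0,0],"delta_rot":[0,0,0],"fingers":0.6},{"linear":[0,0,0],"delta_rot":[0,0,0],"fingers":0},{"linear":[0,0,0],"delta_rot":[0,0,0],"fingers":0}]'
python3 -m crank '[{"linear":[0,0,0],"delta_rot":[0,0,0],"fingers":0},{"linear":[0,0,0],"delta_rot":[0,0,0],"fingers":0},{"linear":[0,0,0],"delta_rot":[0,0,0],"fingers":0},{"linear":[0,0,0],"delta_rot":[0,0,0],"fingers":0},{"linear":[0,0,0],"delta_rot":[0,0,0],"fingers":0}]'
```

```text
time: 3.25
tool_pos: [458.0, 245.7, 194.4]
tcp_rot: [-0.408, 1.568, 0.362]
contact_force: [-0.4, 0.4, 0.2]
grip_width: 43.5
time: 3.75
tool_pos: [457.4, 245.5, 192.9]
tcp_rot: [-0.151, 1.57, 0.618]
contact_force: [0.1, 0.7, 0.4]
grip_width: 11.9
```

```bash
python3 -m crank '[{"linear":[-2,0,0],"delta_rot":[0,0,0],"fingers":0},{"linear":[-3,0,0],"delta_rot":[0,0,0],"fingers":0},{"linear":[-4,0,0],"delta_rot":[0,0,0],"fingers":0},{"linear":[-3,0,0],"delta_rot":[0,0,0],"fingers":0},{"linear":[-1.8,0,0],"delta_rot":[0,0,0],"fingers":0}]'
python3 -m crank '[{"linear":[0,0,0],"delta_rot":[7,0,0],"fingers":0},{"linear":[0,0,0],"delta_rot":[7,0,0],"fingers":0},{"linear":[0,0,0],"delta_rot":[7,0,0],"fingers":0},{"linear":[0,0,0],"delta_rot":[7,0,0],"fingers":0},{"linear":[0,0,0],"delta_rot":[7,0,0],"fingers":0}]'
python3 -m crank '[{"linear":[0,0,0],"delta_rot":[7,0,0],"fingers":0},{"linear":[0,0,0],"delta_rot":[7,0,0],"fingers":0},{"linear":[0,0,0],"delta_rot":[7,0,0],"fingers":0},{"linear":[0,0,0],"delta_rot":[0,0,0],"fingers":0},{"linear":[0,0,0],"delta_rot":[0,0,0],"fingers":0}]'
python3 -c "
from h import *
rel(477,39,331)"
```

```text
time: 4.25
tool_pos: [457.5, 245.4, 333.0]
tcp_rot: [-0.414, 1.568, 0.355]
contact_force: [0.6, -0.5, -1.7]
grip_width: 11.8
time: 4.75
tool_pos: [456.9, 245.2, 330.1]
tcp_rot: [-2.988, 1.569, -2.834]
contact_force: [0.5, -0.0, -1.8]
grip_width: 11.8
time: 5.25
tool_pos: [457.0, 245.3, 330.3]
tcp_rot: [-2.621, 1.57, -2.826]
contact_force: [0.8, -0.4, -2.3]
grip_width: 12.2
t 5.25 pos [457.  245.3 330.3] tool y dir 78.3 tilt [-0.001 -0.    -1.   ] w 12.2 F [ 0.8  -0.36 -2.34] M [ 0.02 -0.    0.01]
cm in tool [ -0.06 -19.79   6.15]
```

```bash
python3 -m crank '[{"linear":[0,-1.5,0.5],"delta_rot":[0,0,0],"fingers":0},{"linear":[0,-3,1],"delta_rot":[0,0,0],"fingers":0},{"linear":[0,-3.5,1],"delta_rot":[0,0,0],"fingers":0},{"linear":[0,-3.5,1],"delta_rot":[0,0,0],"fingers":0},{"linear":[0,-3.5,1],"delta_rot":[0,0,0],"fingers":0}]'
python3 -m crank '[{"linear":[0,-3,1],"delta_rot":[0,0,0],"fingers":0},{"linear":[0,-1.8,0.6],"delta_rot":[0,0,0],"fingers":0},{"linear":[0,0,0],"delta_rot":[0,0,0],"fingers":0},{"linear":[0,0,0],"delta_rot":[0,0,0],"fingers":0},{"linear":[0,0,0],"delta_rot":[0,0,0],"fingers":0}]'
python3 - <<'E'
from h import *
rel(477,39,331)
c=snap('wrist','w3');s=snap('scene','s3')
a=cv2.resize(c['image'][120:420,120:520],(400,300));b=cv2.resize(s['image'][150:300,200:400],(800,600),interpolation=cv2.INTER_CUBIC)
cv2.imwrite('pics/s3c.png',b);cv2.imwrite('pics/w3c.png',c['image'])
E
```

```text
time: 5.75
tool_pos: [470.1, 88.0, 330.6]
tcp_rot: [-3.069, 1.571, 3.01]
contact_force: [0.5, 0.3, -1.5]
grip_width: 11.6
time: 6.25
tool_pos: [475.9, 39.8, 330.7]
tcp_rot: [2.03, 1.57, 1.824]
contact_force: [-0.3, 0.6, -2.7]
grip_width: 11.7
t 6.25 pos [475.9  39.8 330.7] tool y dir 78.2 tilt [-0.     0.001 -1.   ] w 11.7 F [-0.25  0.62 -2.66] M [ 0.03  0.06 -0.02]
cm in tool [-0.03 -0.06  0.13]
```

View pics/s3c.png

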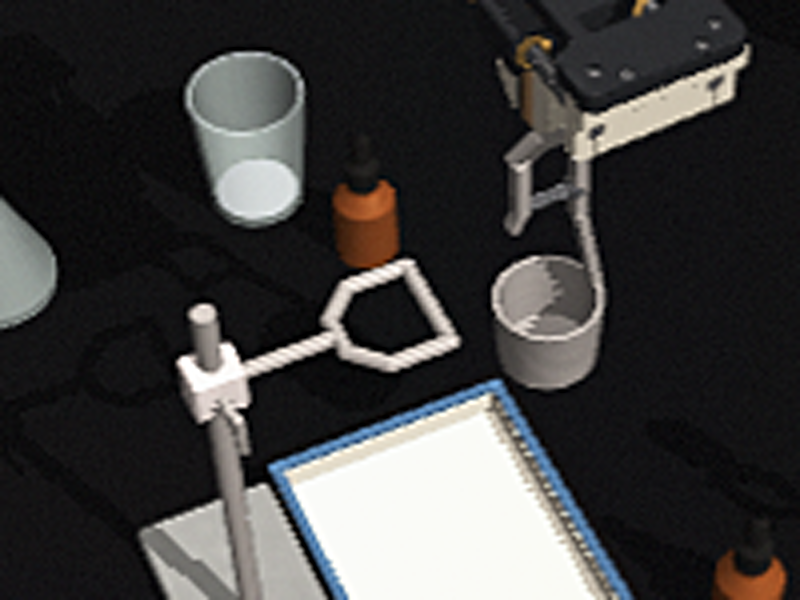

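View pics/w3c.png

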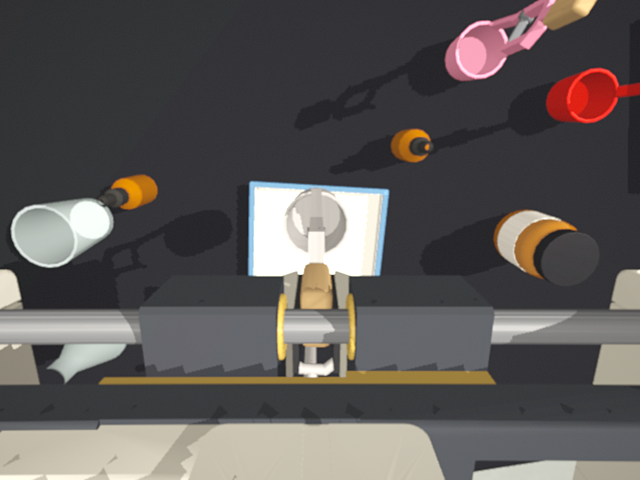

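The scene crop shows the hook held upright, with the nose tip at (515,230) in the crop, facing the ring. The wrist view shows the dipper square to the tray and centred along it. Next I compare this with the model.

Run:
```python
from h import *
s=load('s3');o=bot.get_obs();p=o['tool_pos']
yaw=np.radians(-11.8);ex=np.array([np.cos(yaw),np.sin(yaw),0]);ey=np.array([-ex[1],ex[0],0])
b=np.array([p[0],p[1],p[2]-192.9])
f=lambda x,y,z:b+ex*x+ey*y+np.array([0,0,z])
pts=dict(rimc=(0,0,42),nosetip=(20,0,101),rimright=(0,0,42),grip=(0,0,182),bottomc=(0,0,0))
for k,v in pts.items():
    q=proj(s,f(*v))[0];print(k,q.round(1),'crop',((q-[200,150])*4).round(0))
# measured
print('rim meas->plane',atz(s,337,224.25,b[2]+42)-f(0,0,42)[:3])
n=atz(s,328.75,207.5,b[2]+101)-f(20,0,101);print('nose d',n, n@ex,n@ey)
# bar in s3
A=(200+408/4,150+266/4);B=(200+456/4,150+342/4);print(A,B)
t=load('top0')
for z in(205,208,210,212): 
  a=atz(s,*A,z);c=atz(s,*B,z);print(z,'scene',a.round(1),c.round(1),'top',atz(t,320,204.3,z).round(1),atz(t,290.5,200,z).round(1))
```

```text
rimc [336.2 223.9] crop [545. 296.]
nosetip [326.8 207.1] crop [507. 228.]
rimright [336.2 223.9] crop [545. 296.]
grip [336.7 171.4] crop [547.  86.]
bottomc [336.1 237.8] crop [544. 351.]
rim meas->plane [-5.75967083e-01  1.56659639e+00 -8.52651283e-14]
nose d [-1.99076338e+00  3.09084850e+00  2.84217094e-14] -2.580759664242202 2.618427549716566
(302.0, 216.5) (314.0, 235.5)
205 scene [5.262e+02 3.000e-01 2.050e+02] [538.6  49.9 205. ] top [5.337e+02 1.000e-01 2.050e+02] [541.4  50.7 205. ]
208 scene [527.7   2.4 208. ] [540.1  51.8 208. ] top [5.332e+02 2.000e-01 2.080e+02] [540.9  50.7 208. ]
210 scene [528.7   3.8 210. ] [541.1  53.1 210. ] top [5.33e+02 3.00e-01 2.10e+02] [540.7  50.7 210. ]
212 scene [529.8   5.2 212. ] [542.1  54.4 212. ] top [5.327e+02 4.000e-01 2.120e+02] [540.4  50.6 212. ]
```

```bash
python3 -m crank '[{"linear":[0,0,1],"delta_rot":[0,0,0],"fingers":0},{"linear":[0,-0.1,1.5],"delta_rot":[0,0,0],"fingers":0},{"linear":[0,0,1.5],"delta_rot":[0,0,0],"fingers":0},{"linear":[0,0,1],"delta_rot":[0,0,0],"fingers":0},{"linear":[0,0,0.5],"delta_rot":[0,0,0],"fingers":0}]'
python3 -m crank '[{"linear":[0,0,0.5],"delta_rot":[0,0,0],"fingers":0},{"linear":[0,0,0],"delta_rot":[0,0,0],"fingers":0},{"linear":[0,0,0],"delta_rot":[0,0,0],"fingers":0},{"linear":[0,0,0],"delta_rot":[0,0,0],"fingers":0},{"linear":[0,0,0],"delta_rot":[0,0,0],"fingers":0}]'
python3 - <<'E'
from h import *
rel(534.5,26.5,298)
s=snap('scene','s4')
cv2.imwrite('pics/s4c.png',cv2.resize(s['image'][165:255,250:370],(800,600),interpolation=cv2.INTER_CUBIC))
E
```

```text
time: 6.85
tool_pos: [530.6, 26.7, 330.3]
tcp_rot: [3.128, 1.57, 2.921]
contact_force: [-0.3, -0.1, -2.8]
grip_width: 11.8
time: 7.35
tool_pos: [534.3, 25.8, 330.9]
tcp_rot: [0.583, 1.57, 0.376]
contact_force: [-0.5, -0.1, -2.1]
grip_width: 11.7
t 7.35 pos [534.3  25.8 330.9] tool y dir 78.1 tilt [ 0.  0. -1.] w 11.7 F [-0.54 -0.1  -2.12] M [ 0.03 -0.05  0.02]
cm in tool [3.29 0.08 0.  ]
```

View pics/s4c.png

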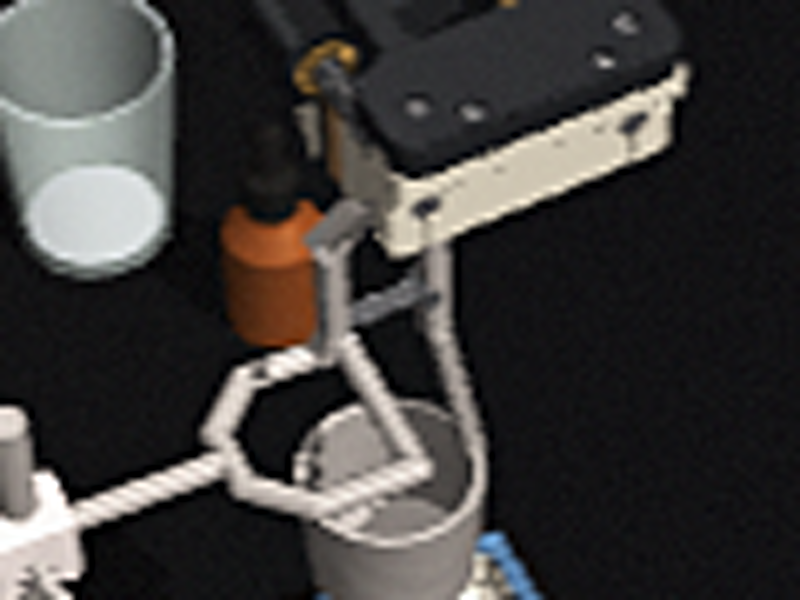

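The crop shows the bar from (348,340) to (425,468), between the nose and the spine and under the gate. I'll check the numbers against that.

Run:
```python
from h import *
s=load('s4');p=bot.get_obs()['tool_pos']
yaw=np.radians(-11.8);ex=np.array([np.cos(yaw),np.sin(yaw),0]);ey=np.array([-ex[1],ex[0],0])
for z in(206,209,212):
    d=atz(s,307.9,225.6,z)-p; print(z,'bar mid in dipper x,y',d@ex,d@ey)
q=lambda u,v:(250+u*.15,165+v*.15)
d=atz(s,*q(325,350),p[2]-192.9+101)-p;print('nosetip',d@ex,d@ey)
d=atz(s,*q(390,475),p[2]-192.9+42)-p;print('rim',d@ex,d@ey)
```

```text
206 bar mid in dipper x,y -1.7059010911836985 -0.8364344272460182
209 bar mid in dipper x,y -0.6175931423331741 1.432465498957031
212 bar mid in dipper x,y 0.47071480651746156 3.701365425160103
nosetip 15.737184975695682 -0.5453079928578594
rim -0.01410306082980483 3.01374536803614
```

```bash
python3 -m crank '[{"linear":[0.8,0,-0.1],"delta_rot":[0,0,0],"fingers":0},{"linear":[1,0,0],"delta_rot":[0,0,0],"fingers":0},{"linear":[0.8,0,0],"delta_rot":[0,0,0],"fingers":0},{"linear":[0.4,0,0],"delta_rot":[0,0,0],"fingers":0},{"linear":[0,0,0],"delta_rot":[0,0,0],"fingers":0}]'
python3 -m crank '[{"linear":[0.3,0,0],"delta_rot":[0,0,0],"fingers":0},{"linear":[0.3,0,0],"delta_rot":[0,0,0],"fingers":0},{"linear":[0.3,0,0],"delta_rot":[0,0,0],"fingers":0},{"linear":[0.2,0,0],"delta_rot":[0,0,0],"fingers":0},{"linear":[0,0,0],"delta_rot":[0,0,0],"fingers":0}]'
python3 -c "
from h import *
rel(534.5,26.5,298)"
```

```text
time: 7.9
tool_pos: [533.2, 25.9, 299.7]
tcp_rot: [-3.086, 1.569, 2.989]
contact_force: [0.8, -0.9, -2.7]
grip_width: 12.0
time: 8.4
tool_pos: [533.9, 25.8, 290.0]
tcp_rot: [0.185, 1.569, -0.023]
contact_force: [0.5, 0.3, 2.5]
grip_width: 11.8
t 8.4 pos [533.9  25.8 290. ] tool y dir 78.1 tilt [ 0.001 -0.    -1.   ] w 11.8 F [0.46 0.27 2.52] M [-0.08 -0.13  0.01]
cm in tool [-0.8   0.08  0.05]
```

```bash
python3 -m crank '[{"linear":[0.2,0,0],"delta_rot":[0,0,0],"fingers":0},{"linear":[0.2,0,0],"delta_rot":[0,0,0],"fingers":0},{"linear":[0.2,0,0],"delta_rot":[0,0,0],"fingers":0},{"linear":[0.2,0,0],"delta_rot":[0,0,0],"fingers":0},{"linear":[0,0,0],"delta_rot":[0,0,0],"fingers":0}]'
python3 -m crank '[{"linear":[0.2,0,0],"delta_rot":[0,0,0],"fingers":0},{"linear":[0.2,0,0],"delta_rot":[0,0,0],"fingers":0},{"linear":[0.2,0,0],"delta_rot":[0,0,0],"fingers":0},{"linear":[0.2,0,0],"delta_rot":[0,0,0],"fingers":0},{"linear":[0,0,0],"delta_rot":[0,0,0],"fingers":0}]'
```

```text
time: 8.9
tool_pos: [533.0, 26.0, 281.1]
tcp_rot: [3.137, 1.569, 2.929]
contact_force: [-0.9, 0.3, 1.1]
grip_width: 11.8
time: 9.4
tool_pos: [532.9, 26.0, 272.9]
tcp_rot: [-3.117, 1.569, 2.959]
contact_force: [-2.3, 0.7, 0.4]
grip_width: 12.1
```

```bash
python3 -m crank '[{"linear":[0.1,0,0],"delta_rot":[0,0,0],"fingers":0},{"linear":[0.1,0,0],"delta_rot":[0,0,0],"fingers":0},{"linear":[0.1,0,0],"delta_rot":[0,0,0],"fingers":0},{"linear":[0.1,0,0],"delta_rot":[0,0,0],"fingers":0},{"linear":[0,0,0],"delta_rot":[0,0,0],"fingers":0}]'
python3 -m crank '[{"linear":[0.1,0,0],"delta_rot":[0,0,0],"fingers":0},{"linear":[0.1,0,0],"delta_rot":[0,0,0],"fingers":0},{"linear":[0.1,0,0],"delta_rot":[0,0,0],"fingers":0},{"linear":[0,0,0],"delta_rot":[0,0,0],"fingers":0},{"linear":[0,0,0],"delta_rot":[0,0,0],"fingers":0}]'
```

```text
time: 9.9
tool_pos: [534.0, 25.7, 269.6]
tcp_rot: [0.055, 1.57, -0.153]
contact_force: [-0.2, -0.6, -2.0]
grip_width: 11.7
time: 10.4
tool_pos: [533.6, 25.8, 266.7]
tcp_rot: [0.691, 1.571, 0.484]
contact_force: [-0.8, 0.5, -2.8]
grip_width: 11.6
```

The force fell back to the dipper's bare weight, so the gate has flicked shut. Next I feel for the crown.

```bash
python3 -m crank '[{"linear":[0.1,0,0],"delta_rot":[0,0,0],"fingers":0},{"linear":[0.1,0,0],"delta_rot":[0,0,0],"fingers":0},{"linear":[0.1,0,0],"delta_rot":[0,0,0],"fingers":0},{"linear":[0,0,0],"delta_rot":[0,0,0],"fingers":0},{"linear":[0,0,0],"delta_rot":[0,0,0],"fingers":0}]'
python3 -m crank '[{"linear":[0.1,0,0],"delta_rot":[0,0,0],"fingers":0},{"linear":[0,0,0],"delta_rot":[0,0,0],"fingers":0},{"linear":[0.1,0,0],"delta_rot":[0,0,0],"fingers":0},{"linear":[0,0,0],"delta_rot":[0,0,0],"fingers":0},{"linear":[0,0,0],"delta_rot":[0,0,0],"fingers":0}]'
```

```text
time: 10.9
tool_pos: [533.5, 25.9, 263.7]
tcp_rot: [2.698, 1.571, 2.49]
contact_force: [-0.4, 0.0, -1.6]
grip_width: 11.8
time: 11.4
tool_pos: [533.5, 25.9, 261.7]
tcp_rot: [2.176, 1.571, 1.969]
contact_force: [1.2, -0.2, -2.2]
grip_width: 11.5
```

```bash
python3 -m crank '[{"linear":[0.1,0,0],"delta_rot":[0,0,0],"fingers":0},{"linear":[0,0,0],"delta_rot":[0,0,0],"fingers":0},{"linear":[0.1,0,0],"delta_rot":[0,0,0],"fingers":0},{"linear":[0,0,0],"delta_rot":[0,0,0],"fingers":0},{"linear":[0,0,0],"delta_rot":[0,0,0],"fingers":0}]'
```

```text
time: 11.9
tool_pos: [533.6, 25.9, 259.8]
tcp_rot: [0.389, 1.571, 0.181]
contact_force: [-1.2, 0.5, -2.3]
grip_width: 11.9
```

```bash
python3 -m crank '[{"linear":[0.1,0,0],"delta_rot":[0,0,0],"fingers":0},{"linear":[0,0,0],"delta_rot":[0,0,0],"fingers":0},{"linear":[0.1,0,0],"delta_rot":[0,0,0],"fingers":0},{"linear":[0,0,0],"delta_rot":[0,0,0],"fingers":0},{"linear":[0,0,0],"delta_rot":[0,0,0],"fingers":0}]'
```

```text
time: 12.4
tool_pos: [533.7, 25.8, 258.3]
tcp_rot: [0.181, 1.57, -0.027]
contact_force: [-1.7, -0.6, 5.3]
grip_width: 12.0
```

```bash
python3 -m crank '[{"linear":[0.04,0,0],"delta_rot":[0,0,0],"fingers":0},{"linear":[0.04,0,0],"delta_rot":[0,0,0],"fingers":0},{"linear":[0,0,0],"delta_rot":[0,0,0],"fingers":0},{"linear":[0,0,0],"delta_rot":[0,0,0],"fingers":0},{"linear":[0,0,0],"delta_rot":[0,0,0],"fingers":0}]'
python3 -c "
from h import *
rel(534.5,26.5,298)
s=snap('scene','s5')
cv2.imwrite('pics/s5c.png',cv2.resize(s['image'][165:255,250:370],(800,600),interpolation=cv2.INTER_CUBIC))"
```

```text
time: 12.9
tool_pos: [533.7, 25.9, 257.8]
tcp_rot: [0.145, 1.569, -0.063]
contact_force: [-1.9, 0.3, 7.3]
grip_width: 11.7
t 12.9 pos [533.7  25.9 257.8] tool y dir 78.1 tilt [ 0.001 -0.    -1.   ] w 11.7 F [-1.91  0.32  7.31] M [ 0.05  0.45 -0.01]
cm in tool [-4.02  0.08  0.07]
```

View pics/s5c.png

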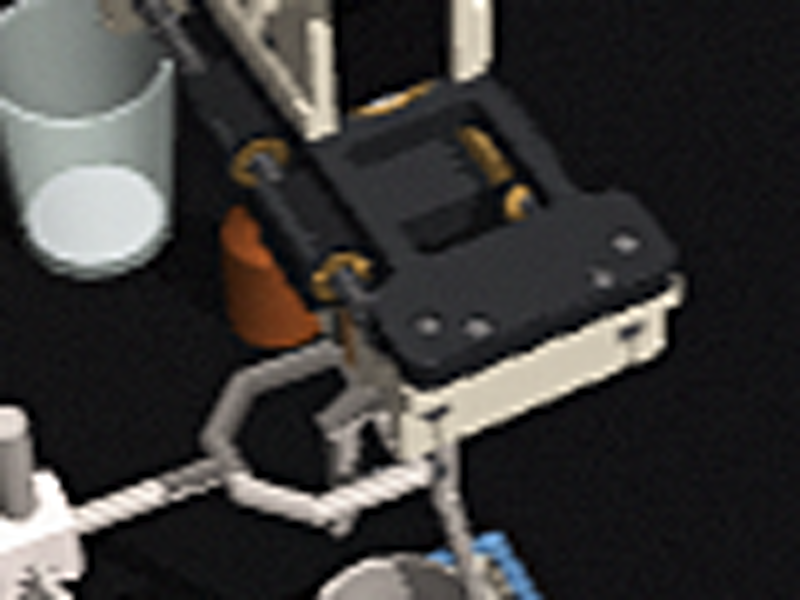

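The hook's top sits on the bar, with the nose inside the ring. The net press is about 9.6 N, held for several tenths of a second. I'll ease off and release.

```bash
python3 -m crank '[{"linear":[-0.05,0,0],"delta_rot":[0,0,0],"fingers":0},{"linear":[-0.05,0,0],"delta_rot":[0,0,0],"fingers":0},{"linear":[-0.04,0,0],"delta_rot":[0,0,0],"fingers":0},{"linear":[0,0,0],"delta_rot":[0,0,0],"fingers":0},{"linear":[0,0,0],"delta_rot":[0,0,0],"fingers":0}]'
python3 -c "
from h import *
rel(534.5,26.5,298)"
```

```text
time: 13.45
tool_pos: [533.7, 25.8, 258.4]
tcp_rot: [0.365, 1.57, 0.157]
contact_force: [-2.1, -0.4, 4.2]
grip_width: 11.8
t 13.45 pos [533.7  25.8 258.4] tool y dir 78.1 tilt [ 0.  0. -1.] w 11.8 F [-2.08 -0.36  4.24] M [-0.01  0.2  -0.  ]
cm in tool [-3.96  0.08  0.07]
```

```bash
python3 -m crank '[{"linear":[-0.05,0,0],"delta_rot":[0,0,0],"fingers":0},{"linear":[-0.04,0,0],"delta_rot":[0,0,0],"fingers":0},{"linear":[0,0,0],"delta_rot":[0,0,0],"fingers":0},{"linear":[0,0,0],"delta_rot":[0,0,0],"fingers":0},{"linear":[0,0,0],"delta_rot":[0,0,0],"fingers":0}]'
python3 -c "
from h import *
rel(534.5,26.5,298)"
```

```text
time: 13.95
tool_pos: [533.6, 25.9, 259.1]
tcp_rot: [1.692, 1.571, 1.484]
contact_force: [-0.2, 0.4, 1.2]
grip_width: 11.9
t 13.95 pos [533.6  25.9 259.1] tool y dir 78.1 tilt [ 0.  0. -1.] w 11.9 F [-0.21  0.41  1.21] M [-0.02 -0.07  0.02]
cm in tool [-3.89  0.08  0.07]
```

```bash
python3 -m crank '[{"linear":[0,0,0],"delta_rot":[0,0,0],"fingers":0.16},{"linear":[0,0,0],"delta_rot":[0,0,0],"fingers":0.2},{"linear":[0,0,0],"delta_rot":[0,0,0],"fingers":0.3},{"linear":[0,0,0],"delta_rot":[0,0,0],"fingers":0.45},{"linear":[0,0,0],"delta_rot":[0,0,0],"fingers":0.6}]'
python3 -m crank '[{"linear":[0,0,0],"delta_rot":[0,0,0],"fingers":0.6},{"linear":[-0.5,0,0],"delta_rot":[0,0,0],"fingers":0.6},{"linear":[-1.5,0,0],"delta_rot":[0,0,0],"fingers":0.6},{"linear":[-3,0,0],"delta_rot":[0,0,0],"fingers":0.6},{"linear":[-4,0,0],"delta_rot":[0,0,0],"fingers":0.6}]'
python3 -m crank '[{"linear":[-4,0,0],"delta_rot":[0,0,0],"fingers":0.6},{"linear":[0,0,-4],"delta_rot":[0,0,0],"fingers":0.6},{"linear":[0,0,-4],"delta_rot":[0,0,0],"fingers":0.6},{"linear":[0,0,-4],"delta_rot":[0,0,0],"fingers":0.6},{"linear":[0,0,0],"delta_rot":[0,0,0],"fingers":0.6}]'
python3 - <<'E'
from h import *
rel(534.5,26.5,298)
s=snap('scene','s6');t=snap('top','t6')
a=cv2.resize(s['image'][165:315,230:380],(400,400),interpolation=cv2.INTER_CUBIC);b=cv2.resize(t['image'][120:270,220:370],(400,400),interpolation=cv2.INTER_CUBIC)
cv2.imwrite('pics/s6c.png',np.hstack([a,b]))
E
```

```text
time: 14.45
tool_pos: [533.5, 25.9, 259.1]
tcp_rot: [2.886, 1.571, 2.678]
contact_force: [0.2, -0.2, 0.1]
grip_width: 38.2
time: 14.95
tool_pos: [532.8, 25.9, 349.2]
tcp_rot: [-3.053, 1.567, 3.022]
contact_force: [0.6, -0.1, -0.3]
grip_width: 55.1
time: 15.45
tool_pos: [412.5, 51.6, 390.5]
tcp_rot: [0.55, 1.57, 0.343]
contact_force: [-0.3, 0.6, -0.2]
grip_width: 54.8
t 15.45 pos [412.5  51.6 390.5] tool y dir 78.2 tilt [ 0.001  0.    -1.   ] w 54.8 F [-0.25  0.59 -0.2 ] M [-0.02 -0.05  0.02]
cm in tool [ 9.26  0.05 12.45]
```

View pics/s6c.png

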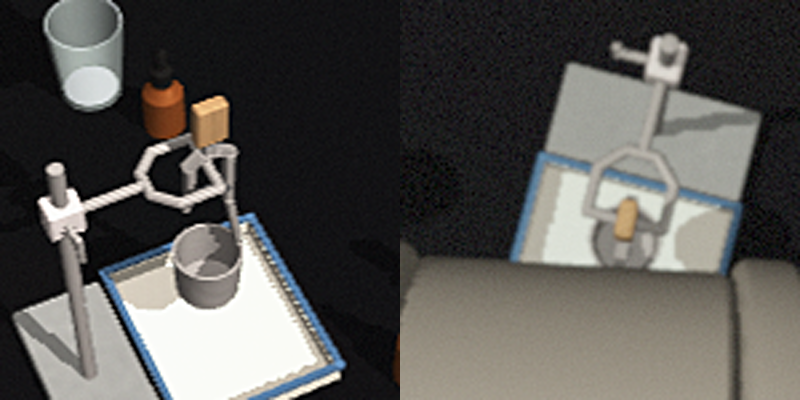

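The dipper hangs upright from the middle of the bar, with its grip at (210,121) and cup at (207,265) in the left panel. I'll let it settle and check that it is still.

```bash
for i in 1 2 3 4; do python3 -m crank '[{"linear":[0,0,0],"delta_rot":[0,0,0],"fingers":0.6},{"linear":[0,0,0],"delta_rot":[0,0,0],"fingers":0.6},{"linear":[0,0,0],"delta_rot":[0,0,0],"fingers":0.6},{"linear":[0,0,0],"delta_rot":[0,0,0],"fingers":0.6},{"linear":[0,0,0],"delta_rot":[0,0,0],"fingers":0.6}]' >/dev/null; done
python3 - <<'E'
from h import *
g=lambda n:cv2.GaussianBlur(load(n)['image'],(5,5),0)[190:285,280:330].astype(int)
snap('scene','s7');bot.get_obs();snap('scene','s8');snap('scene','s9');snap('scene','s10')
for a,b in(('s6','s7'),('s7','s8'),('s8','s9'),('s7','s10')):print(a,b,abs(g(a)-g(b)).mean().round(2),abs(g(a)-g(b)).max())
s=load('s10');k=150/400
u=proj(s,[[534.4,26.2,209+38],[534.4,26.2,209-102]]);print('upright prediction grip/rim',u,'seen',(230+210*k,165+121*k),(230+207*k,165+252*k))
a=load('scene0')['image'].astype(int);d=abs(a-s['image']).max(2)
for n,(x,y) in dict(beaker=(262,185),dropa=(291,203),flask=(198,212),dropb=(387,297),amber=(380,378)).items():print(n,d[y-12:y+12,x-10:x+10].mean().round(1))
E
```

```text
s6 s7 3.2 64
s7 s8 0.38 3
s8 s9 0.38 2
s7 s10 0.38 3
upright prediction grip/rim [[306.68752501 211.68544404]
 [309.05751701 258.69919754]] seen (308.75, 210.375) (307.625, 259.5)
beaker 2.2
dropa 2.8
flask 2.4
dropb 2.9
amber 2.8
```

```bash
python3 -c "
from h import *
print(workorder.close_job())"
```

```text
the job is handed in; nothing more can be done
None
```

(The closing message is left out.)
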